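Tip the used cuvette cases off the carrier tray into the wash basket

TASK

Take the white carrier tray by its green bar, carry it level with the three cuvette cases on it to the red basket, and tip it so that all three slide out of its open side into the basket, without touching the cases with the fingers. Then set the empty tray down flat and squarely in the middle of its black mat and let go. Leave the basket standing where it is, and do not disturb the three bottles or the timer.

Things in the scene. Friction and masses are not known exactly. Their poses are not given: they have to be found in the camera images.
- tray_handle (a point): centre of the green bar handle of the white carrier tray. The bar runs along this frame's y, 168 mm long between two end straps, 14 mm thick (x), 24 mm high (z): grip it across x from above at its middle, where the tray balances. Axes are the tray's own. The point is 88 mm above the tray's underside, right over the middle of its floor; the bar's underside is 72 mm above the floor.
- tray: loose white enamelled tray, about 250 g, 170 x 176 mm (x, y); origin at the centre of its underside, floor 4 mm thick; x points from the open side (no lip, at x = -85 mm) to the rear wall, y along the bar, z up; walls 30 mm high, 4 mm thick on the other three sides
- tray_mouth (a point): middle of the tray's open edge, on top of its floor, 85 mm to the -x side of the middle; same axes as the tray
- case_0_center (a point): closed flat cuvette case, blue lid on a black base, 50 x 74 x 17 mm (x, y, z), 60 g, smooth plastic; this point is its centre, half-way up. Lies flat on the tray near its open side; starts to slide when the tray is tilted by 17 to 27 degrees.
- case_1_center (a point): closed flat cuvette case, blue lid on a black base, 50 x 74 x 17 mm (x, y, z), 60 g, smooth plastic; this point is its centre, half-way up. Lies on the tray like the first, beside it.
- case_2_center (a point): closed flat cuvette case, blue lid on a black base, 50 x 74 x 17 mm (x, y, z), 60 g, smooth plastic; this point is its centre, half-way up. Lies on the tray near its rear wall.
- basket: loose red slotted plastic basket, open at the top, 223 x 263 x 107 mm (x, y, z), about 350 g; origin at the centre of its underside, z up. Room inside is about 160 mm along x and 200 mm along y; floor 3 mm above the origin, the rim 107 mm above it.
- mat: flat black rubber mat fixed to the bench, 210 x 230 x 3 mm (x, y, z), on which the tray stands; origin at the centre of its underside, its top 3 mm higher; x, y along its sides, the same way as the tray's x, y when the tray stands squarely on it
- bottle_black: bystander: dark grey bottle with a black cap and a pale label, 66 mm wide, 132 mm high, origin at its foot
- bottle_blue: bystander: white bottle with a blue cap, 60 mm wide, 118 mm high, origin at its foot
- squirt_bottle: bystander: white squirt bottle with a red top and a bent spout, 66 x 97 mm, 197 mm high, origin at its foot
- bench_timer: bystander: small white timer lying flat, 62 x 62 x 19 mm, origin under its centre

How it is judged:
By the outcome, as a careful person would: the job done as asked, in the order asked, and still so for the second after the job is handed in, with the robot touching nothing.
It also fails if it takes over 61 s, if anything falls off the work surface, if the arm or the gripper's body presses on something with over 40 N, if the wrist force passes 120 N, or if a joint passes its speed limit or range.

ROBOT

A 6-joint arm with a two-finger parallel gripper is mounted at the origin on a cart in front of the work surface, level with it; the furniture and walls round the work are solid. World frame = base frame: x ahead of the robot, y to its left, z up, the work surface at z = 0. Lengths are in m, angles in rad, forces in N, time in s.
With the tool pointing down it reaches from about 0.225 to 0.725 m from the base axis. Payload 3.1 kg.
Tool frame: the origin (TCP) lies midway between the tips of the shut fingers; the grasp point (between the pads) lies 19 mm behind it; y points along the fingers, x is the direction in which the jaws open and shut, and the axes are right-handed (so a half turn about y gives the same grasp; the last joint's range is limited). The gripper opens to 85 mm and grips with 20 to 120 N. Pads are 22 mm wide; open, the fingers measure 114 mm over their backs; the gripper's body (76 mm by 85 mm) begins 54 mm behind the grasp point. The pads swing forward as they close: fully open they stand 13 mm farther back than shut.
Start: joints at [-1.274, 0.048, 0.099, 1.622, 0, 1.443], TCP at [0.216, -0.478, 0.231] pointing down, gripper open.
Joint ranges: [-2.91, 2.91], [-0.99, 1.94], [-1.21, 1.42], [-2.12, 2.29], [-1.49, 1.47], [-3.14, 3.14]. Speed limits (rad/s): [2.79, 2.79, 3.14, 3.14, 3.14, 3.14].

INTERFACE

Orientations are given as a unit quaternion [x, y, z, w].
In Python, from plant import state, snapshot, get_calibration, hand_in gives the robot as it stands.
- The arm moves only by the shell command python3 -m creep 'ROWS' [FORCE]. ROWS is JSON, a list of rows, each a list of 5 numbers: the finger opening in mm, from 0 to 85.4, then the shift along the world's x, y, z each as a share of 10 cm, from -1 to 1, then the turn about the world's z as a share of 90 degrees, from -1 to 1. In form: [[gripper, tx, ty, tz, turn], ...]. A call has 1 to 12 rows; each row is the pose to reach, as a shift and turn from the pose commanded when the call began; what a row does not reach only later rows make up. A row lasts 1/8 s, in which the tool goes at most 62.5 mm and 10.7 degrees, less where a joint would pass 70% of its speed; a pose out of reach is approached as far as the arm can. A call with a number of a shift or a turn outside -1 to 1 is refused whole. A call with a gripper value outside its range is refused whole. The fingers move at their own pace and stop on an object; FORCE is the grip in N (left out, the last holds). Time passes only in rows, so rows that repeat a pose let the fingers close. It gives the time, the measured TCP pose, the force and the opening at its end, in the units of the state.
- state(): the state, without advancing time (a new reading comes with each control period).
- snapshot(name): name is "scene" or "top" or "wrist"; returns (picture, depth): 420x560x3 uint8, red, green, blue; 420x560 float32, m along the optical axis (not along the pixel's ray), 0 where there is no reading.
- get_calibration(name): a dict with "fx", "fy", "cx", "cy" (pixels), "xyz" and "rotation" of the camera in the world. Camera axes: x right, y down, z forward; pixel columns grow to the right and rows downward; lengths in m; the calibration is good to about 2 mm. A picture is of the moment at which its call begins: read the wrist's pose just before it. get_calibration takes no time and is no camera call; for the wrist camera it gives the pose at the moment of the call.
- hand_in(): hands the job in, once; it reports no verdict.
The state is a dict: "time_s": time; "joint_positions": joint angles; "joint_vel": joint speeds; "effort": joint torques, N m; "position": TCP position; "ee_rot": TCP orientation; "ft_force": force on the tool from outside, world axes, zero at the start; "torque": the same for the moment, N m; "grip_width": opening from 0.0 (shut) to 1.0 (fully open).
Only numpy, scipy, OpenCV 4.12 (cv2) and the standard library are available. Lean on these libraries where they do the work, as an engineer would, in place of code of your own. Each camera call takes 0.05 s, during which the arm holds its last target.

## Working session

There is one attempt and no reset: what is moved stays moved. The work goes in short steps, Python scripts to look and compute and a shell command to move; the robot and the scene stay as the last step left them, time stands still between calls to the robot, and variables do not carry over. Pictures are saved under pics/ and viewed, and the job is handed in when it is done.

```bash
ls; mkdir -p pics; cat > h.py <<'E'
import numpy as np, cv2
from plant import state, snapshot, get_calibration, hand_in
def snap(n,f):
    c=get_calibration(n); p,d=snapshot(n)
    cv2.imwrite('pics/'+f+'.png',p[:,:,::-1]); np.savez('pics/'+f+'.npz',p=p,d=d,R=np.array(c['rotation']),t=np.array(c['xyz']),k=np.array([c['fx'],c['fy'],c['cx'],c['cy']]))
    return p,d,c
def cloud(f):
    z=np.load('pics/'+f+'.npz'); d=z['d']; fx,fy,cx,cy=z['k']
    v,u=np.mgrid[:d.shape[0],:d.shape[1]]
    P=np.stack([(u-cx)/fx*d,(v-cy)/fy*d,d],-1)@z['R'].T+z['t']
    return z['p'],d,P
E
python3 - <<'E'
from h import *
print(state())
for n in('scene','top','wrist'):
    p,d,c=snap(n,n+'0'); print(n,c,(d>0).mean())
E
```

```text
pics
{'time_s': 0.0, 'joint_positions': array([-1.27377908e+00,  4.87576534e-02,  9.75532396e-02,  1.62197305e+00,
        3.24837726e-05,  1.44300408e+00]), 'joint_vel': array([ 0.00116208, -0.00018294, -0.00060197, -0.00158555,  0.00141654,
       -0.0002579 ]), 'effort': array([ 4.67030477e-04, -3.38785172e+01,  3.20012856e+01,  2.03653879e-02,
       -1.65449396e-04, -1.34712013e-05]), 'position': array([ 0.21619784, -0.47774421,  0.23009119]), 'ee_rot': array([-0.59361695,  0.38399359, -0.38272147,  0.5947202 ]), 'ft_force': array([-0.10474482, -0.10914984,  0.48289267]), 'torque': array([0.04931545, 0.00645339, 0.01023027]), 'grip_width': 0.9981663255042192}
scene {'fx': 437.730664092368, 'fy': 437.730664092368, 'cx': 277.0733916914326, 'cy': 210.83199368032587, 'xyz': array([0.09154658, 0.77478577, 0.59639047]), 'rotation': array([-0.23413134,  0.82539913, -0.49302005,  0.1443261 ])} 0.9532908163265306
top {'fx': 473.05726217607884, 'fy': 473.05726217607884, 'cx': 283.65184770012013, 'cy': 217.2133429495015, 'xyz': array([ 3.56868352e-01, -1.29087130e-04,  1.09704303e+00]), 'rotation': array([ 0.7177017 , -0.68906103,  0.07120846, -0.07091202])} 0.9959863945578231
wrist {'fx': 319.83752156744026, 'fy': 319.83752156744026, 'cx': 276.7302180951502, 'cy': 209.42531133026046, 'xyz': array([ 0.27673588, -0.45033957,  0.37339732]), 'rotation': array([ 0.83327247, -0.53709998, -0.07153305,  0.10983455])} 0.9959608843537415
```

Rotation comes as a quaternion; I'll convert.

```bash
sed -i "s/R=np.array(c\['rotation'\])/R=Rot.from_quat(c['rotation']).as_matrix()/; 1a from scipy.spatial.transform import Rotation as Rot" h.py
python3 - <<'E'
from h import *
for n in('scene','top'):
    z=dict(np.load(f'pics/{n}0.npz'))
    z['R']=Rot.from_quat(z['R']).as_matrix(); np.savez(f'pics/{n}0.npz',**z)
p,d,P=cloud('top0')
print(P[10,300],P[210,280],P[400,300])
print(Rot.from_quat(state()['ee_rot']).as_matrix().round(2))
E
```

```text
[ 1.04818063 -0.01462096  0.11838737] [ 0.59821467  0.01334879 -0.00171335] [ 0.11084221 -0.06472956 -0.37248547]
[[ 0.41 -0.    0.91]
 [-0.91  0.    0.41]
 [-0.   -1.    0.  ]]
```

View pics/top0.png

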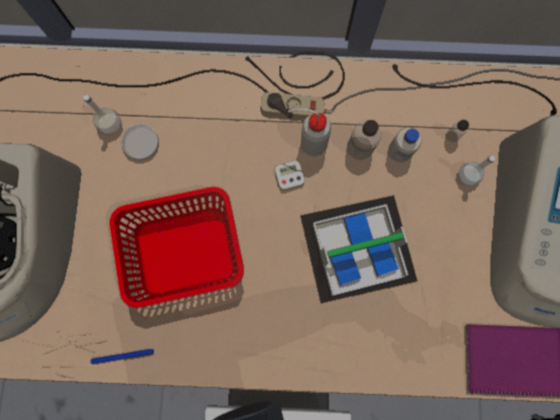

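View pics/scene0.png

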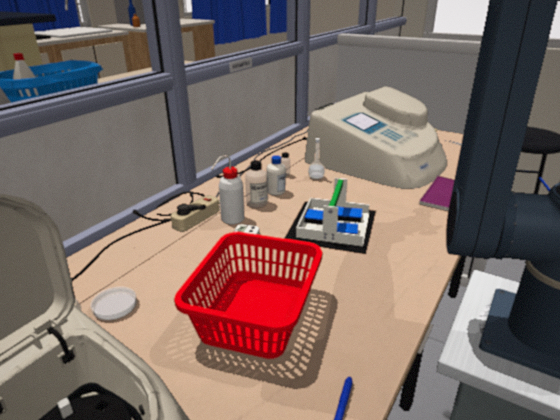

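```bash
python3 - <<'E'
from h import *
p,d,P=cloud('top0')
hsv=cv2.cvtColor(p,cv2.COLOR_RGB2HSV).astype(int);H,S,V=hsv[...,0],hsv[...,1],hsv[...,2]
u=np.arange(560)[None,:]+0*H;v=np.arange(420)[:,None]+0*H
z=P[...,2]
def rect(m,name):
    q=P[m][:,:2].astype(np.float32)*1000
    r=cv2.minAreaRect(q); print(name,m.sum(),np.round(r[0],1),np.round(r[1],1),round(r[2],2),'z pct',np.percentile(P[m][:,2],[2,50,98]).round(4))
g=(H>45)&(H<75)&(S>120)&(v>220)&(v<265)&(u>300)&(u<420)
rect(g&(z>.07),'bar')
box=(u>295)&(u<425)&(v>190)&(v<305)
b=box&(V<60)&(z<.02); n,l,st,_=cv2.connectedComponentsWithStats(b.astype(np.uint8)); k=1+st[1:,4].argmax(); rect(l==k,'mat')
bl=box&(H>100)&(H<125)&(S>150)
n,l,st,_=cv2.connectedComponentsWithStats(bl.astype(np.uint8))
for k in range(1,n):
    if st[k,4]>40: rect(l==k,'case%d'%k)
w=box&(S<60)&(V>110)&(z>.0)
n,l,st,_=cv2.connectedComponentsWithStats(w.astype(np.uint8))
rect(w,'tray')
rect(w&(z>.025)&(z<.045),'traywalls')
red=((H<6)|(H>174))&(S>150)&(u>100)&(u<260)&(v>170)&(v<325)
rim=red&(z>.098)&(z<.12); rect(rim,'rim'); rect(red&(z<.015),'floor'); rect(red&(z<.05),'low')
im=p[170:325,95:440].copy(); cv2.imwrite('pics/crop.png',cv2.resize(im[:,:,::-1],None,fx=2.3,fy=2.3,interpolation=cv2.INTER_CUBIC))
bot=(u>270)&(u<490)&(v>105)&(v<195)&(z>.05)
n,l,st,ce=cv2.connectedComponentsWithStats(bot.astype(np.uint8))
for k in range(1,n):
    if st[k,4]>30: m=l==k; print('bot',ce[k].round(),P[m].max(0).round(3),P[m].min(0).round(3))
E
```

```text
bar 421 [ 466.2 -110.2] [ 57.4 305. ] 34.16 z pct [0.099  0.1027 0.1064]
mat 2215 [ 515.3 -171.6] [206.2 226.2] 14.7 z pct [-0.0017  0.0026  0.0072]
case1 567 [ 557.5 -168.1] [64.  48.2] 17.02 z pct [0.0198 0.0238 0.028 ]
case2 604 [ 444.1 -117.7] [ 66.5 285.1] 23.43 z pct [0.0193 0.0236 0.0846]
case3 589 [ 464.7 -137.5] [64.5 54.6] 22.04 z pct [0.0195 0.0236 0.0838]
tray 2712 [ 496.3 -127.5] [180.6 331.8] 19.04 z pct [0.0025 0.0071 0.1018]
traywalls 304 [ 509.4 -171.3] [167.9 176.1] 16.55 z pct [0.0286 0.0323 0.0365]
rim 2546 [490.  230.1] [223.6 261.8] 14.73 z pct [0.099  0.1056 0.1097]
floor 6425 [512.3 253.2] [230.2 253.5] 14.12 z pct [-0.002   0.0025  0.0115]
low 7363 [511.7 252.9] [234.1 251.1] 14.81 z pct [-0.0019  0.003   0.0429]
bot [311. 128.] [0.837 0.044 1.097] [ 0.357 -0.092  0.05 ]
bot [365. 136.] [ 0.792 -0.     1.097] [ 0.357 -0.209  0.05 ]
bot [460. 127.] [ 0.816 -0.     1.097] [ 0.357 -0.414  0.05 ]
bot [406. 142.] [ 0.784 -0.     1.097] [ 0.357 -0.299  0.05 ]
bot [479. 167.] [ 0.714 -0.     1.097] [ 0.357 -0.446  0.05 ]
```

View pics/crop.png

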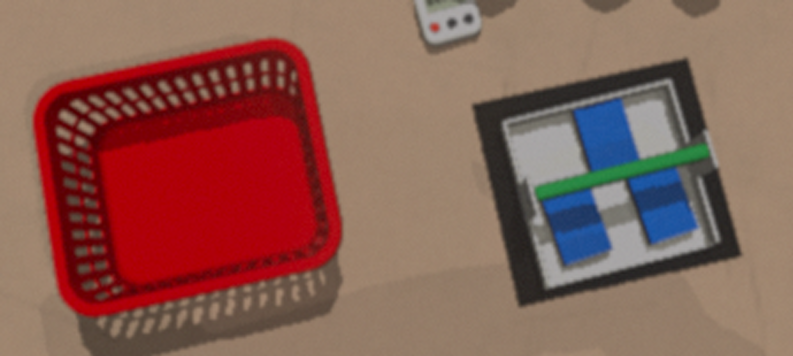

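```bash
python3 - <<'E'
from h import *
p,d,P=cloud('top0')
hsv=cv2.cvtColor(p,cv2.COLOR_RGB2HSV).astype(int);H,S,V=hsv[...,0],hsv[...,1],hsv[...,2]
u=np.arange(560)[None,:]+0*H;v=np.arange(420)[:,None]+0*H
ok=d>0
K=np.load('pics/top0.npz')
def onplane(m,z0):
    fx,fy,cx,cy=K['k']; r=np.stack([(u[m]-cx)/fx,(v[m]-cy)/fy,np.ones(m.sum())],-1)@K['R'].T
    return (K['t']+r*((z0-K['t'][2])/r[:,2])[:,None])[:,:2]
def rect(m,name,z0):
    q=(onplane(m,z0)*1000).astype(np.float32)
    r=cv2.minAreaRect(q); print(name,m.sum(),np.round(r[0],1),np.round(r[1],1),round(r[2],2))
box=(u>295)&(u<425)&(v>190)&(v<305)
g=box&(H>45)&(H<75)&(S>120)
rect(g,'bar',.103)
q=onplane(g,.103); c=q.mean(0); w,V_=np.linalg.eigh(np.cov((q-c).T)); print('bar pca',c,np.degrees(np.arctan2(V_[1,1],V_[0,1]))-90)
b=box&(V<75)&(S<120)
n,l,st,_=cv2.connectedComponentsWithStats(b.astype(np.uint8)); k=1+st[1:,4].argmax(); rect(l==k,'mat',.003)
bl=box&(H>100)&(H<125)&(S>150)
n,l,st,_=cv2.connectedComponentsWithStats(bl.astype(np.uint8))
for k in range(1,n):
    if st[k,4]>40: rect(l==k,'case%d'%k,.024)
z=P[...,2]
w=box&ok&(z>.026)&(z<.045)&(S<90); rect(w,'walls',.037)
red=ok&((H<6)|(H>174))&(S>150)&(u>100)&(u<260)&(v>170)&(v<325)
rim=red&(z>.096); rect(rim,'rim',.107)
# radial profile of basket in its own frame
B=np.array([.490,.2301]);a=np.radians(14.73);Rb=np.array([[np.cos(a),np.sin(a)],[-np.sin(a),np.cos(a)]])
L=(P[...,:2]-B)@Rb.T
for x in range(-115,120,6):
    m=red&(abs(L[...,1])<.05)&(abs(L[...,0]*1000-x)<3)
    if m.any(): print(x,m.sum(),np.percentile(z[m],[5,50,95]).round(3),end=' | ')
print()
for x in range(-135,140,6):
    m=red&(abs(L[...,0])<.04)&(abs(L[...,1]*1000-x)<3)
    if m.any(): print(x,m.sum(),np.percentile(z[m],[5,50,95]).round(3),end=' | ')
E
```

```text
bar 421 [ 508.3 -171.8] [ 13.  163.1] 16.78
bar pca [ 0.50857247 -0.17277638] 16.58377623498336
mat 2523 [ 514.6 -171.3] [207.5 227.2] 14.85
case1 567 [ 557.3 -168.1] [63.6 48.3] 16.86
case2 604 [ 490.5 -224.9] [66.2 49. ] 20.17
case3 589 [ 466.1 -140.4] [64.  47.8] 20.53
walls 431 [ 508.1 -169.7] [167.  177.4] 16.59
rim 2658 [489.1 229.1] [221.5 260.8] 14.81
-109 135 [0.103 0.106 0.109] | -103 138 [0.103 0.106 0.109] | -97 63 [0.072 0.091 0.102] | -91 61 [0.041 0.055 0.067] | -85 61 [0.007 0.02  0.037] | -79 107 [-0.001  0.003  0.006] | -73 112 [-0.001  0.002  0.005] | -67 115 [-0.001  0.002  0.006] | -61 115 [-0.001  0.003  0.006] | -55 116 [-0.     0.002  0.006] | -49 115 [-0.001  0.002  0.005] | -43 112 [-0.     0.002  0.005] | -37 108 [-0.001  0.002  0.005] | -31 114 [-0.001  0.002  0.006] | -25 111 [-0.002  0.002  0.006] | -19 112 [-0.001  0.002  0.006] | -13 110 [-0.002  0.002  0.005] | -7 109 [-0.001  0.003  0.006] | -1 111 [-0.001  0.002  0.006] | 5 110 [-0.     0.002  0.005] | 11 112 [-0.     0.002  0.005] | 17 106 [-0.001  0.002  0.006] | 23 106 [-0.001  0.002  0.005] | 29
[... 1129 characters left out ...]
0.     0.003  0.006] | 3 87 [-0.001  0.002  0.006] | 9 88 [-0.002  0.002  0.006] | 15 90 [-0.002  0.002  0.005] | 21 88 [-0.001  0.002  0.005] | 27 86 [-0.001  0.002  0.005] | 33 92 [-0.001  0.002  0.005] | 39 85 [-0.001  0.002  0.005] | 45 93 [-0.002  0.002  0.005] | 51 88 [-0.001  0.002  0.005] | 57 85 [-0.001  0.003  0.006] | 63 88 [-0.001  0.003  0.005] | 69 91 [-0.001  0.002  0.005] | 75 88 [-0.001  0.002  0.006] | 81 93 [-0.001  0.003  0.007] | 87 87 [-0.001  0.002  0.004] | 93 85 [-0.     0.003  0.005] | 99 110 [-0.001  0.003  0.008] | 105 191 [0.006 0.02  0.041] | 111 172 [0.042 0.055 0.074] | 117 220 [0.074 0.091 0.104] | 123 134 [0.101 0.106 0.109] | 129 75 [-0.001  0.106  0.108] |
```

```bash
python3 -m creep '[[85,0.5,0.5,0,0.1],[85,1,1,0,0.2],[85,1,1,0,0.3]]' 30; python3 -m creep '[[85,0.5,0.5,0,0.1],[85,1,1,0,0.2],[85,1,1,0,0.3]]'; python3 -m creep '[[85,0.5,0.5,0,0.1],[85,0.92,1,0,0.2],[85,0.92,1,0,0.3],[85,0.92,1,0,0.3],[85,0.92,1,0,0.3]]'
python3 - <<'E'
from h import *
s=state();R=Rot.from_quat(s['ee_rot']).as_matrix();print(s['time_s'],s['position'],np.degrees(np.arctan2(R[1,0],R[0,0])),R[:,1])
snap('wrist','w1')
E
```

```text
time_s: 0.52
position: [0.3182, -0.3757, 0.2311]
ee_rot: [-0.668, 0.231, -0.231, 0.669]
ft_force: [0.4, -0.6, -0.2]
grip_width: 0.993
time_s: 0.9
position: [0.4182, -0.2754, 0.2309]
ee_rot: [-0.703, 0.068, -0.068, 0.704]
ft_force: [0.5, -0.4, -0.7]
grip_width: 0.993
time_s: 1.52
position: [0.5078, -0.1788, 0.2311]
ee_rot: [0.701, 0.093, -0.094, -0.701]
ft_force: [0.4, -0.4, 0.4]
grip_width: 0.995
1.525 [ 0.50784509 -0.17884651  0.23108154] 15.173475309861416 [-7.25318412e-04 -1.16528645e-04 -9.99999730e-01]
```

View pics/w1.png

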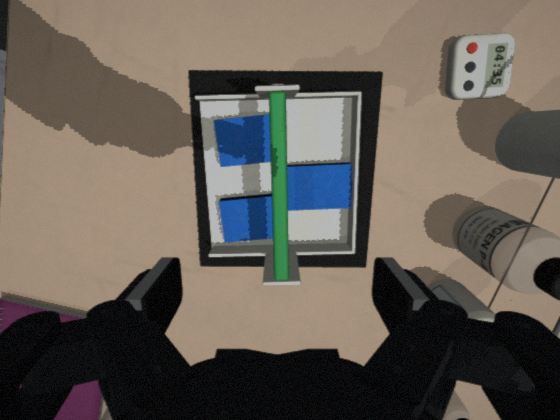

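```bash
python3 - <<'E'
from h import *
p,d,P=cloud('w1');K=np.load('pics/w1.npz')
hsv=cv2.cvtColor(p,cv2.COLOR_RGB2HSV).astype(int);H,S,V=hsv[...,0],hsv[...,1],hsv[...,2]
v,u=np.mgrid[:420,:560]
fx,fy,cx,cy=K['k'];r=np.stack([(u-cx)/fx,(v-cy)/fy,np.ones(u.shape)],-1)@K['R'].T
def rect(m,z0,n):
    n_,l,st,_=cv2.connectedComponentsWithStats(m.astype(np.uint8));m=l==1+st[1:,4].argmax()
    q=(K['t']+r*((z0-K['t'][2])/r[...,2])[...,None])[m][:,:2]*1000
    R=cv2.minAreaRect(q.astype(np.float32));print(n,m.sum(),np.round(R[0],1),np.round(R[1],1),round(R[2],2))
rect((H>45)&(H<75)&(S>120)&(V>60),.103,'bar')
rect((V<45)&(u>180)&(u<390)&(v<280),.003,'mat')
E
```

```text
bar 2711 [ 508.6 -170.5] [ 13.1 164.8] 16.57
mat 8702 [ 514.7 -170.6] [208.1 227.9] 14.8
```

```bash
python3 -m creep '[[50,0.006,0.075,-0.5,0.016],[50,0.006,0.075,-0.95,0.016],[50,0.006,0.075,-0.95,0.016]]'; python3 -m creep '[[50,0,0,-0.3,0],[50,0,0,-0.63,0],[50,0,0,-0.63,0],[10,0,0,-0.63,0],[10,0,0,-0.63,0],[10,0,0,-0.63,0],[10,0,0,-0.63,0]]' 40
python3 - <<'E'
from h import *
s=state();print(s['time_s'],s['position'],s['grip_width']*85.4,s['ft_force'],s['torque'])
snap('wrist','w2')
snap('scene','s2')
E
```

```text
time_s: 1.95
position: [0.5046, -0.1699, 0.1313]
ee_rot: [-0.698, -0.099, 0.105, 0.702]
ft_force: [-0.3, 0.7, -0.8]
grip_width: 0.584
time_s: 2.82
position: [0.5105, -0.172, 0.0763]
ee_rot: [0.701, 0.104, -0.102, -0.698]
ft_force: [-0.9, 0.2, 5.3]
grip_width: 0.156
2.825 [ 0.51046633 -0.17201794  0.07629106] 13.346321810054668 [-0.89860406  0.19312116  5.27593073] [-0.15964769  0.34564666  0.01291888]
```

View pics/s2.png

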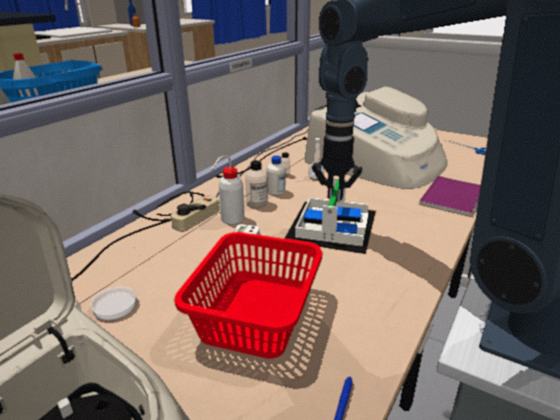

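```bash
python3 -m creep '[[10,0,0,0.05,0],[10,0,0,0.15,0],[10,0,0,0.3,0],[10,0,0,0.5,0],[10,0,0,0.7,0],[10,0,0,0.85,0],[10,0,0,0.95,0],[10,0,0,1,0],[10,0,0,1,0]]'
python3 - <<'E'
from h import *
s=state();print(s['time_s'],s['position'],s['grip_width']*85.4,s['ft_force'],s['torque'])
snap('scene','s3');snap('wrist','w3')
E
```

```text
time_s: 4.05
position: [0.509, -0.1708, 0.1733]
ee_rot: [-0.7, -0.103, 0.103, 0.7]
ft_force: [-0.5, -0.7, -2.8]
grip_width: 0.155
4.05 [ 0.5089569  -0.17082584  0.17327358] 13.209701035998398 [-0.46865619 -0.68744148 -2.81467637] [ 0.02947448 -0.0021308   0.03002335]
```

View pics/s3.png

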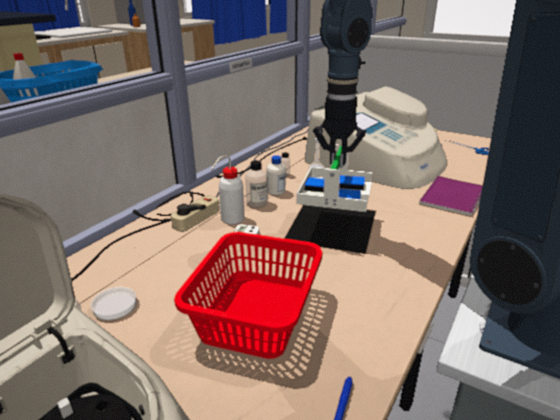

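View pics/w3.png

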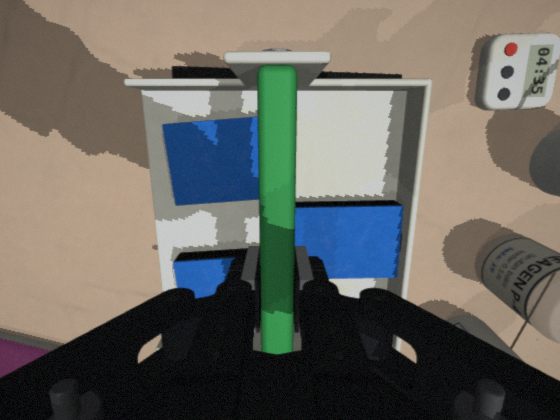

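```bash
python3 -m creep '[[10,0.01,0.05,0.06,0],[10,0.02,0.15,0.15,0],[10,0.04,0.3,0.25,0],[10,0.06,0.5,0.33,0],[10,0.08,0.7,0.38,0],[10,0.09,0.85,0.41,0],[10,0.1,1,0.42,0]]'; python3 -m creep '[[10,0.02,0.18,0,-0.005],[10,0.04,0.38,0,-0.01],[10,0.06,0.59,0,-0.015],[10,0.08,0.8,0,-0.02],[10,0.1,1,0,-0.02]]'; python3 -m creep '[[10,0.02,0.2,0,0],[10,0.04,0.4,0,0],[10,0.06,0.6,0,0],[10,0.08,0.8,0,0],[10,0.1,1,0,0]]'; python3 -m creep '[[10,0.02,0.2,0,0],[10,0.04,0.4,0,0],[10,0.06,0.6,0,0],[10,0.07,0.78,0,0],[10,0.08,0.93,0,0],[10,0.08,1.0,0,0],[10,0.08,1.0,0,0],[10,0.08,1.0,0,0]]'
python3 - <<'E'
from h import *
s=state();R=Rot.from_quat(s['ee_rot']).as_matrix();print(s['time_s'],s['position'],s['grip_width']*85.4,s['ft_force'],s['torque'],np.degrees(np.arctan2(R[1,0],R[0,0])))
snap('scene','s4');snap('top','t4')
E
```

```text
time_s: 5.03
position: [0.519, -0.0695, 0.2154]
ee_rot: [0.7, 0.103, -0.103, -0.699]
ft_force: [0.0, -0.1, -4.6]
grip_width: 0.151
time_s: 5.65
position: [0.5287, 0.0303, 0.2148]
ee_rot: [-0.701, -0.092, 0.092, 0.701]
ft_force: [0.6, -0.2, -4.5]
grip_width: 0.156
time_s: 6.28
position: [0.539, 0.1304, 0.2152]
ee_rot: [0.701, 0.092, -0.092, -0.701]
ft_force: [1.0, -0.7, -3.5]
grip_width: 0.156
time_s: 7.28
position: [0.547, 0.2286, 0.2153]
ee_rot: [0.701, 0.092, -0.092, -0.701]
ft_force: [0.2, 0.1, -4.2]
grip_width: 0.155
7.275 [0.54699696 0.22861642 0.21534154] 13.240129462104953 [ 0.19815114  0.14858385 -4.24677797] [ 0.01987621 -0.055908    0.01466036] 14.943489029782919
```

View pics/s4.png

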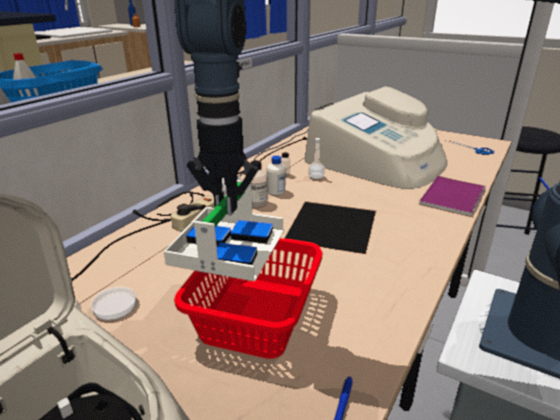

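View pics/t4.png

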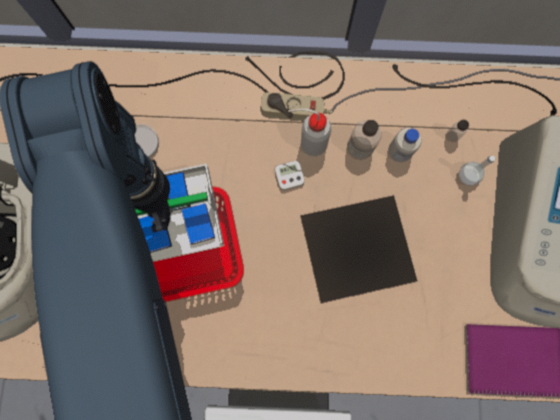

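```bash
python3 - <<'E'
from h import *
for f in('s4','t4'):
    p,d,P=cloud(f);hsv=cv2.cvtColor(p,cv2.COLOR_RGB2HSV).astype(int);H,S,V=hsv[...,0],hsv[...,1],hsv[...,2]
    Z=P[...,2];ok=(d>0)&(P[...,0]>.4)&(P[...,0]<.75)&(P[...,1]>.05)&(P[...,1]<.4)
    g=ok&(H>45)&(H<75)&(S>120);print(f,'bar top',np.percentile(Z[g],[5,50,95,99]).round(4))
    b=ok&(H>100)&(H<125)&(S>150)&(Z>.12);print('blue',np.percentile(Z[b],[5,50,95]).round(4))
    q=P[b];A=np.c_[q[:,:2],np.ones(len(q))];m=abs(q[:,2]-np.median(q[:,2]))<.006
    print(np.degrees(np.linalg.lstsq(A[m],q[m,2],rcond=None)[0][:2]))
E
```

```text
s4 bar top [0.2271 0.2431 0.2455 0.2799]
blue [0.1619 0.1651 0.1666]
[-0.16673687  0.01594876]
t4 bar top [0.2357 0.2411 0.3511 0.3695]
blue [0.1598 0.1627 0.1668]
[-0.1084717   0.07874711]
```

```bash
python3 -m creep '[[10,0,0.04,-0.03,0],[10,0,0.1,-0.1,0],[10,0,0.15,-0.2,0],[10,0,0.16,-0.28,0],[10,0,0.16,-0.32,0],[10,0,0.16,-0.34,0],[10,0,0.16,-0.35,0],[10,0,0.16,-0.35,0]]' 40
python3 - <<'E'
from h import *
s=state();print(s['time_s'],s['position'],s['grip_width']*85.4,s['ft_force'],s['torque'])
snap('scene','s5')
E
```

```text
time_s: 8.38
position: [0.5471, 0.2451, 0.1806]
ee_rot: [-0.701, -0.092, 0.092, 0.701]
ft_force: [-0.9, 0.4, -4.6]
grip_width: 0.157
8.375 [0.54713935 0.24509701 0.18064199] 13.441033720636783 [-0.8973846   0.42399745 -4.55930354] [ 0.04009961 -0.01532883  0.06276369]
```

View pics/s5.png

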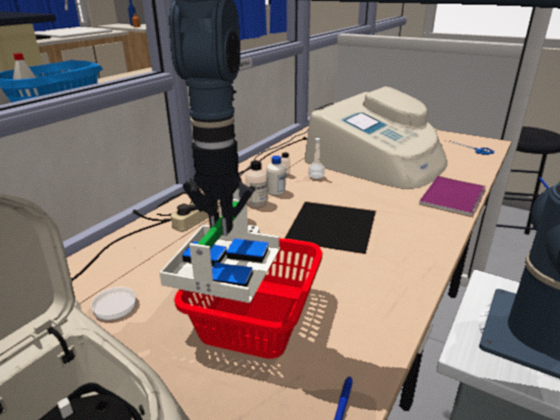

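```bash
python3 -m creep '[[14,-0.02,-0.005,-0.02,0],[15,-0.05,-0.013,-0.04,0],[16,-0.09,-0.024,-0.06,0],[17,-0.13,-0.034,-0.085,0],[17.4,-0.142,-0.037,-0.098,0],[17.4,-0.142,-0.037,-0.098,0]]' 20
python3 - <<'E'
from h import *
s=state();print(s['time_s'],s['position'],s['grip_width']*85.4,s['ft_force'],s['torque'])
p,d,c=snap('scene','s6')
p,d,P=cloud('s6');hsv=cv2.cvtColor(p,cv2.COLOR_RGB2HSV).astype(int);H,S=hsv[...,0],hsv[...,1]
b=(d>0)&(H>100)&(H<125)&(S>150)&(P[...,2]>.08)&(P[...,1]>.05)&(P[...,1]<.4)&(P[...,0]<.75)
q=P[b]
for i in range(4):
    A=np.c_[q[:,:2],np.ones(len(q))];k=np.linalg.lstsq(A,q[:,2],rcond=None)[0];q=q[abs(A@k-q[:,2])<.006]
print(len(q),np.degrees(np.arctan(k[:2])))
E
```

```text
time_s: 9.18
position: [0.5329, 0.2415, 0.171]
ee_rot: [-0.701, -0.093, 0.092, 0.701]
ft_force: [-1.3, -0.9, 1.9]
grip_width: 0.208
9.175 [0.53292641 0.2414788  0.17102695] 17.777773880271475 [-1.30897559 -0.93458763  1.9188679 ] [-0.05154123  0.07212669  0.00030833]
205 [7.58040921 0.82455206]
```

View pics/s6.png

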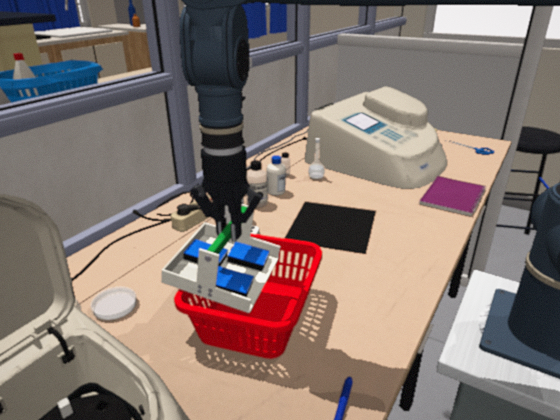

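```bash
python3 -m creep '[[19,-0.06,-0.016,-0.05,0],[21,-0.126,-0.033,-0.107,0],[22.4,-0.182,-0.048,-0.169,0],[23.7,-0.231,-0.061,-0.235,0],[24.8,-0.276,-0.073,-0.306,0],[25.2,-0.29,-0.076,-0.33,0],[25.2,-0.29,-0.076,-0.33,0],[25.2,-0.29,-0.076,-0.33,0]]' 20
cat > chk.py <<'E'
import sys
from h import *
s=state();print(s['time_s'],s['position'],s['grip_width']*85.4,s['ft_force'],s['torque'])
f=sys.argv[1];snap('scene',f)
p,d,P=cloud(f);hsv=cv2.cvtColor(p,cv2.COLOR_RGB2HSV).astype(int);H,S=hsv[...,0],hsv[...,1]
b=(d>0)&(H>100)&(H<125)&(S>150)&(P[...,2]>.01)&(P[...,1]>.05)&(P[...,1]<.4)&(P[...,0]<.75)
n,l,st,ce=cv2.connectedComponentsWithStats(b.astype(np.uint8))
for k in range(1,n):
    if st[k,4]>40: print(ce[k].round(),st[k,4],P[l==k].mean(0).round(3))
E
python3 chk.py s7
```

```text
time_s: 10.22
position: [0.5036, 0.2339, 0.1379]
ee_rot: [-0.701, -0.092, 0.092, 0.701]
ft_force: [-3.7, -0.6, 0.3]
grip_width: 0.296
10.225 [0.50362415 0.23387322 0.13789209] 25.28221671896831 [-3.72769098 -0.59567699  0.2868965 ] [-0.13619836  0.66033517 -0.05365992]
[272. 301.] 1058 [0.457 0.212 0.038]
[343. 399.] 294 [0.252 0.329 0.015]
```

View pics/s7.png

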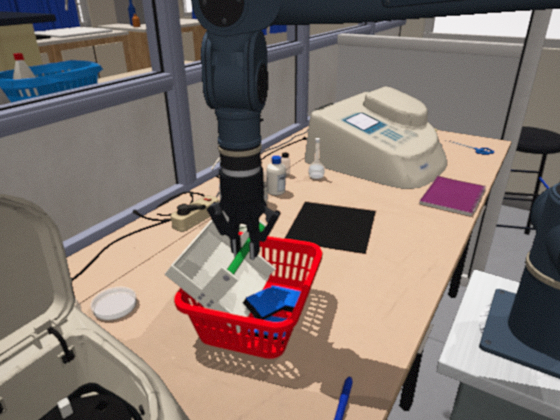

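```bash
python3 - <<'E'
import cv2
i=cv2.imread('pics/s7.png')[215:365,155:335];cv2.imwrite('pics/c7.png',cv2.resize(i,None,fx=4,fy=4,interpolation=cv2.INTER_CUBIC))
E
```

```text
(no output)
```

View pics/c7.png

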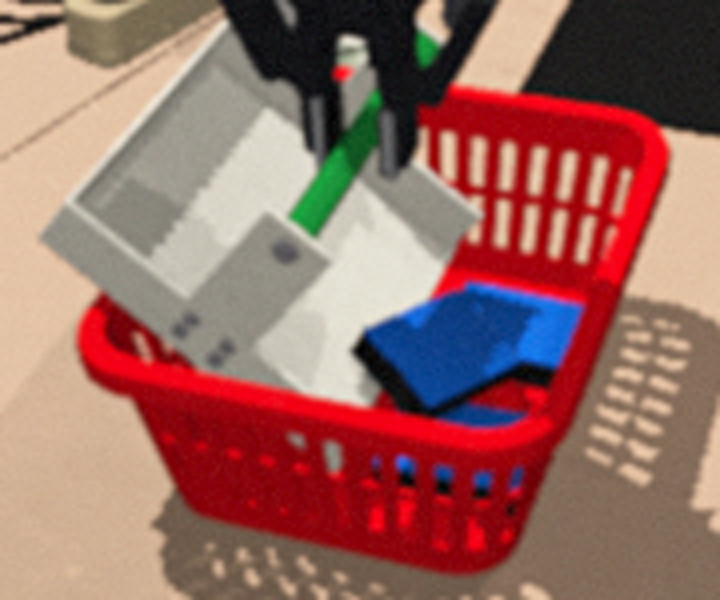

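```bash
python3 -m creep '[[24,0,0,0,0],[22,0.03,0.008,0.03,0],[20,0.1,0.026,0.1,0],[20,0.2,0.05,0.2,0],[20,0.3,0.08,0.3,0],[20,0.3,0.08,0.3,0]]' 30
python3 chk.py s8; python3 - <<'E'
import cv2
i=cv2.imread('pics/s8.png')[165:365,135:375];cv2.imwrite('pics/c8.png',cv2.resize(i,None,fx=3,fy=3,interpolation=cv2.INTER_CUBIC))
E
```

```text
time_s: 11.02
position: [0.5364, 0.2424, 0.1685]
ee_rot: [-0.701, -0.094, 0.09, 0.701]
ft_force: [-0.2, -0.2, -2.5]
grip_width: 0.272
11.025 [0.53637072 0.24241061 0.16853548] 23.263515122187023 [-0.18226341 -0.20053627 -2.49878992] [-0.03036485  0.09566471  0.02654209]
[270. 301.] 1014 [0.463 0.211 0.033]
[274. 318.] 56 [0.437 0.239 0.022]
[343. 399.] 293 [0.252 0.329 0.015]
```

View pics/c8.png

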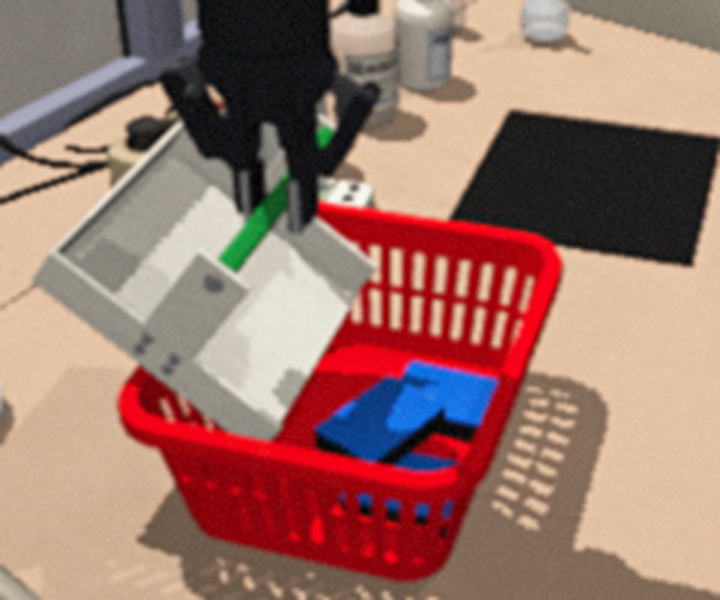

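```bash
python3 -m creep '[[20,0,0,0.1,0],[20,0,0,0.25,0],[20,0,0,0.45,0],[20,0,0,0.65,0],[20,0,0,0.8,0],[20,0,0,0.8,0]]' 30
python3 -m creep '[[10,0,0,0,0],[10,0,0,0,0],[10,0,0,0,0],[10,0,0,0,0]]' 60
python3 chk.py s9
```

```text
time_s: 11.82
position: [0.5347, 0.2422, 0.2499]
ee_rot: [-0.701, -0.094, 0.091, 0.701]
ft_force: [-0.6, -0.1, -2.6]
grip_width: 0.272
time_s: 12.32
position: [0.5336, 0.2418, 0.247]
ee_rot: [0.701, 0.092, -0.092, -0.701]
ft_force: [0.2, 0.8, -2.0]
grip_width: 0.252
12.325 [0.53356769 0.24179153 0.24701456] 21.52859853791928 [ 0.16448726  0.798926   -2.04182641] [-0.01071943  0.13318125 -0.01488833]
[270. 301.] 1004 [0.463 0.211 0.033]
[274. 318.] 60 [0.437 0.238 0.022]
[343. 399.] 286 [0.252 0.329 0.015]
```

View pics/s9.png

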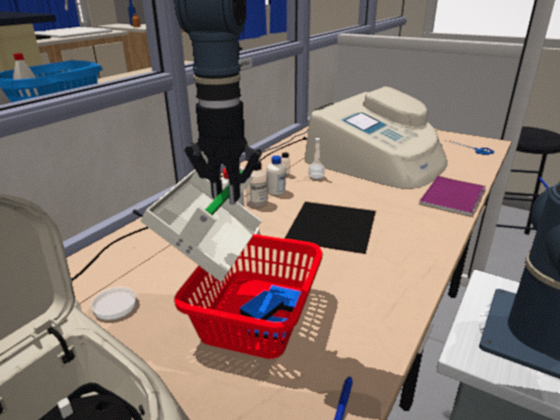

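```bash
python3 -m creep '[[10,-0.02,-0.1,0,0],[10,-0.04,-0.3,0,0],[10,-0.07,-0.55,0,0],[10,-0.1,-0.8,0,0],[10,-0.13,-1,0,0]]' 60;python3 -m creep '[[10,-0.03,-0.25,0,0],[10,-0.06,-0.5,0,0],[10,-0.09,-0.75,0,0],[10,-0.13,-1,0,0]]';python3 -m creep '[[10,-0.03,-0.25,0,0],[10,-0.06,-0.5,0,0],[10,-0.09,-0.75,0,0],[10,-0.13,-1,0,0]]';python3 -m creep '[[10,-0.04,-0.25,0,0],[10,-0.08,-0.5,0,0],[10,-0.12,-0.75,0,0],[10,-0.17,-1,0,0],[10,-0.17,-1,0,0],[10,-0.17,-1,0,0]]'
python3 chk.py s10
```

```text
time_s: 13.0
position: [0.5204, 0.1397, 0.2478]
ee_rot: [0.701, 0.092, -0.092, -0.701]
ft_force: [0.3, -0.4, -3.4]
grip_width: 0.256
time_s: 13.5
position: [0.5073, 0.0402, 0.2477]
ee_rot: [0.701, 0.092, -0.092, -0.701]
ft_force: [-0.2, -0.6, -1.9]
grip_width: 0.255
time_s: 14.0
position: [0.4942, -0.0597, 0.2477]
ee_rot: [0.701, 0.092, -0.092, -0.701]
ft_force: [0.5, -0.4, -2.3]
grip_width: 0.255
time_s: 14.75
position: [0.4774, -0.1582, 0.2476]
ee_rot: [-0.701, -0.092, 0.092, 0.701]
ft_force: [0.3, -0.7, -1.9]
grip_width: 0.255
14.75 [ 0.47742624 -0.1581592   0.24764206] 21.819066880591162 [ 0.29056901 -0.68931523 -1.93235903] [0.03887778 0.0956431  0.03085964]
[270. 301.] 1012 [0.463 0.211 0.033]
[275. 318.] 62 [0.436 0.238 0.022]
[343. 399.] 292 [0.252 0.329 0.015]
```

View pics/s10.png

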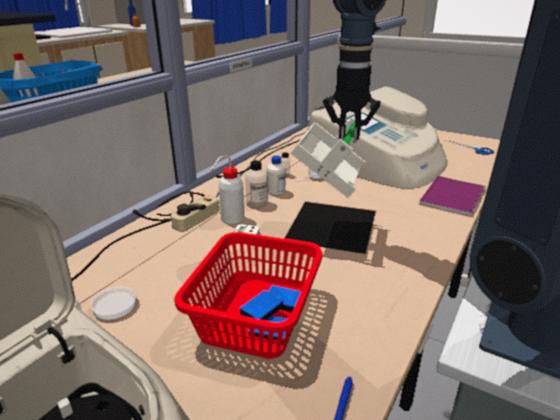

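```bash
cat > tilt.py <<'E'
import sys
from h import *
f=sys.argv[1];s=state();T=s['position']
for n in('scene','top'):
    if len(sys.argv)<3: snap(n,n[0]+f+'q')
    p,d,P=cloud(n[0]+f+'q');hsv=cv2.cvtColor(p,cv2.COLOR_RGB2HSV).astype(int);H,S,V=hsv[...,0],hsv[...,1],hsv[...,2]
    D=P-T
    ex=np.array([np.cos(np.radians(14.9)),np.sin(np.radians(14.9))]);lx=D[...,:2]@ex;ly=D[...,:2]@np.array([-ex[1],ex[0]])
    m=(d>0)&(S<70)&(V>95)&(abs(lx)<.12)&(abs(ly)<.095)&(D[...,2]<.0)&(D[...,2]>-.16)&(P[...,2]>.005)
    q=np.c_[lx[m],ly[m],D[m][:,2]]
    # ransac plane
    rng=np.random.default_rng(0);best=None
    for i in range(300):
        a=q[rng.choice(len(q),3,False)];nn=np.cross(a[1]-a[0],a[2]-a[0]);L=np.linalg.norm(nn)
        if L<1e-6: continue
        nn/=L
        if abs(nn[2])<.7: continue
        k=abs((q-a[0])@nn)<.003
        if best is None or k.sum()>best.sum(): best=k
    w=q[best];c=w.mean(0);nn=np.linalg.svd(w-c)[2][2];nn*=np.sign(nn[2])
    al=np.degrees(np.arctan2(-nn[0],nn[2]))
    print(n,best.sum(),len(q),'tilt about y',al.round(1),'roll',np.degrees(np.arctan2(nn[1],nn[2])).round(1),'dist TCP->floor',(-(c@nn)).round(4),'lowest',np.percentile(w[:,2],2).round(4),'ly range',np.percentile(w[:,1],[1,99]).round(3))
E
python3 tilt.py a
```

```text
scene 1090 2363 tilt about y 34.5 roll 0.3 dist TCP->floor 0.0683 lowest -0.0981 ly range [-0.087  0.091]
top 3069 3416 tilt about y 34.8 roll 0.0 dist TCP->floor 0.0727 lowest -0.1005 ly range [-0.071  0.081]
```

```bash
python3 -m creep '[[20,-0.06,-0.07,-0.2,0],[20,-0.13,-0.15,-0.45,0],[20,-0.2,-0.23,-0.7,0],[20,-0.256,-0.294,-0.9,0],[20,-0.256,-0.294,-0.98,0],[20,-0.256,-0.294,-1,0],[20,-0.256,-0.294,-1,0]]' 40;python3 -m creep '[[20,0,0,-0.1,0],[20,0,0,-0.22,0],[20,0,0,-0.3,0],[20,0,0,-0.34,0],[20,0,0,-0.34,0],[20,0,0,-0.34,0]]' 40
python3 tilt.py b; python3 chk.py s11
```

```text
time_s: 15.78
position: [0.4529, -0.1874, 0.1484]
ee_rot: [0.701, 0.093, -0.092, -0.701]
ft_force: [0.6, 0.5, -2.0]
grip_width: 0.252
time_s: 16.52
position: [0.4524, -0.1877, 0.1139]
ee_rot: [0.701, 0.092, -0.092, -0.701]
ft_force: [-0.5, -0.6, -2.8]
grip_width: 0.254
scene 1103 2205 tilt about y 34.7 roll 0.4 dist TCP->floor 0.0681 lowest -0.0978 ly range [-0.086  0.09 ]
top 2408 2799 tilt about y 34.7 roll 0.3 dist TCP->floor 0.0723 lowest -0.1001 ly range [-0.08  0.08]
16.625 [ 0.45249022 -0.18776562  0.11403042] 21.578929029667638 [ 0.49637644  0.68871492 -2.22688387] [-0.03173331  0.08542566 -0.04808971]
[270. 302.] 1014 [0.463 0.211 0.033]
[275. 318.] 61 [0.436 0.238 0.022]
[343. 399.] 289 [0.252 0.329 0.015]
```

View pics/s11.png

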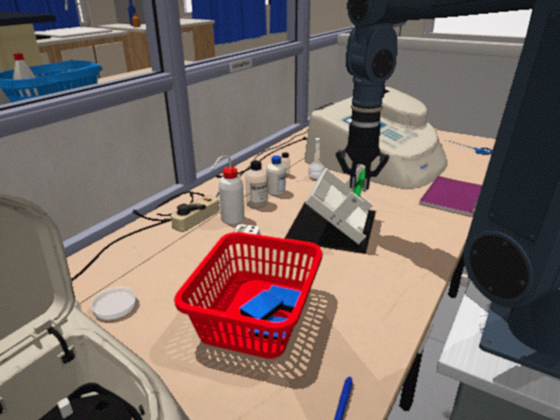

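```bash
python3 -m creep '[[10,0,0,-0.05,0],[10,0,0,-0.08,0],[10,0.1,0.025,-0.1,0],[10,0.19,0.05,-0.13,0],[10,0.288,0.076,-0.169,0],[10,0.38,0.1,-0.217,0],[10,0.38,0.1,-0.217,0],[10,0.38,0.1,-0.217,0]]' 20
python3 tilt.py c; python3 chk.py s12
```

```text
time_s: 17.68
position: [0.4899, -0.1774, 0.0916]
ee_rot: [-0.701, -0.092, 0.092, 0.701]
ft_force: [-0.5, -0.3, -2.5]
grip_width: 0.157
scene 1248 2634 tilt about y 0.0 roll -0.2 dist TCP->floor 0.0706 lowest -0.0729 ly range [-0.086  0.09 ]
top 1521 2059 tilt about y -0.0 roll 0.2 dist TCP->floor 0.0738 lowest -0.0766 ly range [-0.014  0.081]
17.775 [ 0.49002979 -0.1776358   0.09195795] 13.51139209534151 [ 0.48285034  0.71494083 -1.80260384] [ 0.00247239 -0.0296229   0.01959511]
[270. 302.] 1011 [0.463 0.211 0.033]
[275. 318.] 65 [0.437 0.238 0.022]
[343. 399.] 289 [0.252 0.328 0.015]
```

View pics/s12.png

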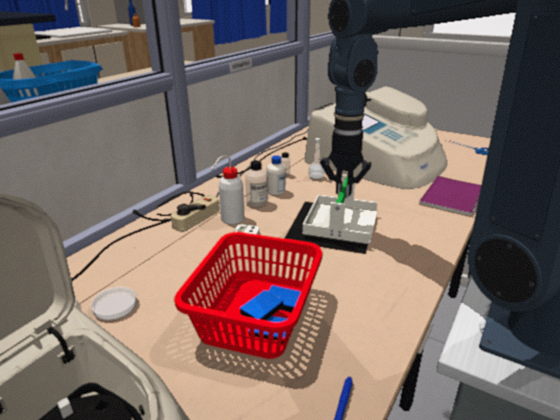

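```bash
python3 -m creep '[[10,0.05,0.015,0,0],[10,0.15,0.04,0,0],[10,0.22,0.06,0,0],[10,0.246,0.066,0,0],[10,0.246,0.066,-0.04,0],[10,0.246,0.066,-0.04,0]]' 40
cat > fit.py <<'E'
import sys
from h import *
f=sys.argv[1];zt=float(sys.argv[2]) # bar top height
s=state();Rr=Rot.from_quat(s['ee_rot']).as_matrix();print(s['time_s'],s['position'],np.degrees(np.arctan2(Rr[1,0],Rr[0,0])),s['ft_force'])
for n in('wrist','top'):
    snap(n,n[0]+f);p,d,P=cloud(n[0]+f);K=np.load('pics/'+n[0]+f+'.npz')
    hsv=cv2.cvtColor(p,cv2.COLOR_RGB2HSV).astype(int);H,S,V=hsv[...,0],hsv[...,1],hsv[...,2]
    v,u=np.mgrid[:420,:560];fx,fy,cx,cy=K['k'];r=np.stack([(u-cx)/fx,(v-cy)/fy,np.ones(u.shape)],-1)@K['R'].T
    def rect(m,z0,nm):
        q=(K['t']+r*((z0-K['t'][2])/r[...,2])[...,None])[...,:2]*1000
        m=m&(q[...,0]>380)&(q[...,0]<650)&(q[...,1]>-320)&(q[...,1]<-30)
        q=q[m];R=cv2.minAreaRect(q.astype(np.float32));print(n,nm,m.sum(),np.round(R[0],1),np.round(R[1],1),round(R[2],2))
    rect((H>45)&(H<75)&(S>120)&(V>60),zt,'bar')
    Z=P[...,2];rect((d>0)&(S<70)&(V>90)&(abs(Z-(zt-.070))<.008),zt-.066,'walls')
E
python3 fit.py 13 .111
```

```text
time_s: 18.58
position: [0.5141, -0.1707, 0.0871]
ee_rot: [-0.701, -0.092, 0.093, 0.701]
ft_force: [-0.5, -0.4, -1.8]
grip_width: 0.154
18.575 [ 0.51412193 -0.17071331  0.08705866] 14.975810022413006 [-0.50382946 -0.36320422 -1.78928476]
wrist bar 9362 [ 508.1 -144.9] [ 13.1 116.7] 15.07
wrist walls 3186 [ 514.7 -166.6] [162.7 170. ] 14.92
top bar 157 [ 501.6 -123.4] [11.2 67.3] 14.45
top walls 206 [ 537.1 -104.4] [103.8 209.7] 63.52
```

```bash
python3 -c "
import cv2,numpy as np
a=cv2.imread('pics/w13.png');b=cv2.imread('pics/t13.png')[180:320,280:440];b=cv2.resize(b,None,fx=2,fy=2)
cv2.imwrite('pics/w13s.png',cv2.resize(a,(400,300)));cv2.imwrite('pics/t13s.png',b)"
```

```text
(no output)
```

View pics/w13.png

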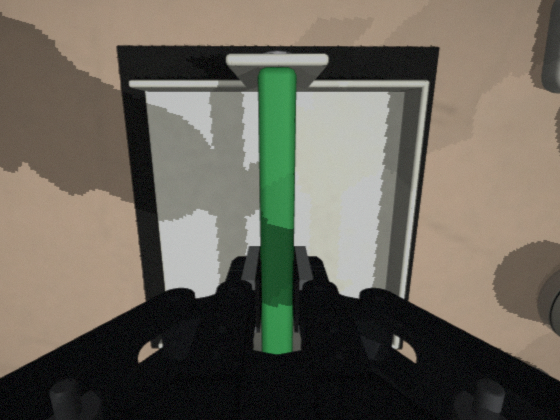

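View pics/t13s.png

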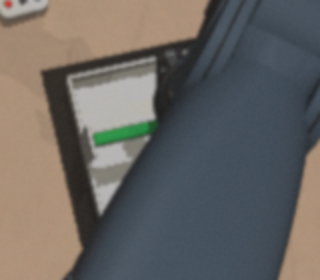

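```bash
python3 -m creep '[[10,0.005,-0.015,-0.03,0],[10,0.005,-0.015,-0.06,0],[10,0.005,-0.015,-0.075,0],[10,0.005,-0.015,-0.085,0],[10,0.005,-0.015,-0.085,0]]' 20; python3 fit.py 14 .104; python3 tilt.py d
```

```text
time_s: 19.3
position: [0.5152, -0.1725, 0.0809]
ee_rot: [0.701, 0.092, -0.092, -0.701]
ft_force: [-2.4, 1.0, 5.1]
grip_width: 0.15
19.3 [ 0.51519764 -0.17252991  0.08088347] 14.9809973060208 [-2.44322855  1.02156636  5.12821087]
wrist bar 9379 [ 509.1 -147. ] [ 13.2 117.6] 15.06
wrist walls 3223 [ 515.8 -169. ] [163.3 170.9] 15.02
top bar 154 [ 502.3 -124.9] [11.  66.7] 14.47
top walls 195 [ 537.4 -105.8] [102.5 207.9] 63.52
scene 1223 2610 tilt about y -0.2 roll 0.1 dist TCP->floor 0.0712 lowest -0.0741 ly range [-0.086  0.09 ]
top 1164 1452 tilt about y -0.0 roll 0.2 dist TCP->floor 0.0735 lowest -0.0758 ly range [-0.012  0.081]
```

```bash
python3 -m creep '[[15,0,0,0,0],[18,0,0,0,0],[24,0,0,0,0],[32,0,0,0,0],[40,0,0,0,0],[40,0,0,0,0]]'; python3 -m creep '[[40,0,0,0.1,0],[40,0,0,0.25,0],[40,0,0,0.5,0],[40,0,0,1,0],[40,0,0,1,0]]'; python3 -m creep '[[40,-0.4,0,0.3,0],[40,-0.9,0,0.5,0],[40,-0.9,0,0.5,0]]'; python3 -m creep '[[40,-0.5,-0.5,0,0],[40,-1,-1,0,0],[40,-1,-1,0,0],[40,-1,-1,0,0]]'
cat > fin.py <<'E'
from h import *
snap('scene','s15');snap('top','t15')
p,d,P=cloud('t15');K=np.load('pics/t15.npz')
hsv=cv2.cvtColor(p,cv2.COLOR_RGB2HSV).astype(int);H,S,V=hsv[...,0],hsv[...,1],hsv[...,2]
v,u=np.mgrid[:420,:560];fx,fy,cx,cy=K['k'];r=np.stack([(u-cx)/fx,(v-cy)/fy,np.ones(u.shape)],-1)@K['R'].T
def rect(m,z0,nm):
    q=(K['t']+r*((z0-K['t'][2])/r[...,2])[...,None])[...,:2]*1000
    q=q[m];R=cv2.minAreaRect(q.astype(np.float32));print(nm,m.sum(),np.round(R[0],1),np.round(R[1],1),round(R[2],2))
box=(u>295)&(u<425)&(v>190)&(v<305);Z=P[...,2];ok=d>0
rect(box&(H>45)&(H<75)&(S>120),.103,'bar')
rect(box&ok&(Z>.026)&(Z<.045)&(S<90),.037,'walls')
b=box&(V<75)&(S<120);n,l,st,_=cv2.connectedComponentsWithStats(b.astype(np.uint8));rect(l==1+st[1:,4].argmax(),.003,'mat')
red=ok&((H<6)|(H>174))&(S>150)&(u>100)&(u<260)&(v>170)&(v<325);rect(red&(Z>.096),.107,'rim')
b=(H>100)&(H<125)&(S>150)&(u>110)&(u<245)&(v>185)&(v<305);n,l,st,ce=cv2.connectedComponentsWithStats(b.astype(np.uint8))
for k in range(1,n):
    if st[k,4]>40: print('case blob',ce[k].round(),st[k,4],P[l==k].mean(0).round(3),P[l==k][:,2].max().round(3))
print(state()['time_s'],state()['position'],state()['ft_force'])
E
python3 fin.py
```

```text
time_s: 20.25
position: [0.5153, -0.1724, 0.0792]
ee_rot: [-0.701, -0.092, 0.092, 0.701]
ft_force: [0.5, -0.4, -0.7]
grip_width: 0.467
time_s: 20.88
position: [0.5185, -0.1739, 0.1863]
ee_rot: [0.703, 0.096, -0.089, -0.699]
ft_force: [0.3, -0.7, 1.1]
grip_width: 0.47
time_s: 21.25
position: [0.4242, -0.1729, 0.2324]
ee_rot: [0.702, 0.093, -0.09, -0.7]
ft_force: [1.0, -0.7, 0.0]
grip_width: 0.464
time_s: 21.75
position: [0.325, -0.2733, 0.2288]
ee_rot: [-0.701, -0.091, 0.091, 0.701]
ft_force: [-0.7, -0.1, 0.7]
grip_width: 0.467
bar 407 [ 515.1 -171.6] [ 12.6 163.3] 15.43
walls 434 [ 515.4 -169.4] [167.  176.9] 15.06
mat 2476 [ 514.7 -171.3] [206.7 226.9] 14.8
rim 2665 [489.  229.3] [221.4 261. ] 14.79
case blob [176. 265.] 1173 [0.453 0.24  0.035] 1.097
case blob [209. 265.] 615 [0.459 0.168 0.025] 1.097
21.85 [ 0.32589582 -0.27216081  0.22890504] [ 0.71705521 -0.58106819  0.64236351]
```

View pics/t15.png

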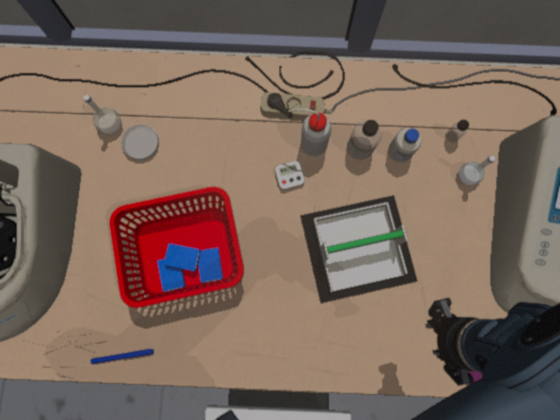

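View pics/s15.png

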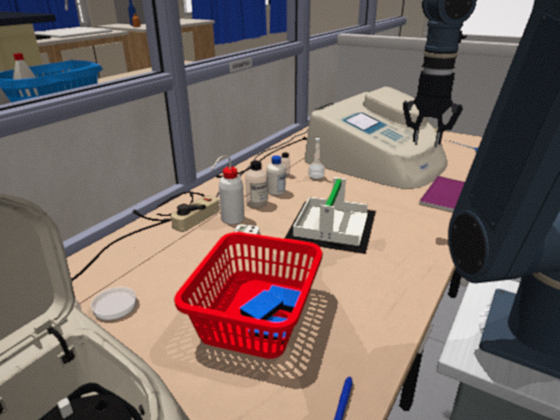

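The tray is within about 1 mm and 0.5° of the mat centre. All three cases are in the basket (around pixels 170–210, 265 in the top view), and the basket, bottles and timer have not moved. The arm is clear, so I'm handing in.

```bash
python3 -c "
from plant import hand_in
print(hand_in())"
```

```text
the job is handed in; nothing more can be done
None
```

The job is done and handed in, with the clock at about 22 s of the 61 s limit. All three cuvette cases are in the basket and the empty tray is back on its mat.

**How it went:** I gripped the tray by the middle of its green bar and carried it level to the basket. The moves can't tilt the tool. So I rested the underside, rear of the middle, on the basket's far rim and let the bar turn between lightly opened fingers, following it round to about 35°. All three cases slid out of the open side. The tray stayed tilted in the grip on the way back. I brought its open edge down to the mat, where it swung level. Then I set it down, let go and backed off.

**Last checks:**
- **Tray:** its centre is about 1 mm from the mat's centre going by the bar, or 2 mm going by the walls. It is turned about 0.3–0.6° from the mat and lies flat to within 0.2°, as measured just before letting go.
- **Cases:** all three are inside the basket, with one lying partly on another. The fingers never came near them.
- **Basket:** its position and angle match the first measurement to within 0.3 mm.
- **Bottles and timer:** they look unchanged in the before and after pictures; I did not measure them.
- **Forces:** the wrist-force readings I took stayed below about 6 N.

No final check failed. One estimate did disagree: after the tipping, the finger opening suggested a tilt of about 24°, but the cameras showed about 35°. I used the camera value.

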